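# Clamp a plaster model in the model holder

## Robot

A 6-joint arm with a two-finger parallel gripper is mounted at the origin on a cart in front of the work surface, level with it; the furniture and walls round the work are solid. World frame = base frame: x ahead of the robot, y to its left, z up, the work surface at z = 0. Lengths are in m, angles in rad, forces in N, time in s.
With the tool pointing down it reaches from about 0.375 to 0.9 m from the base axis. Payload 3.1 kg.
Tool frame: the origin (TCP) lies between the finger pads; the fingertips stand 17 mm ahead of it and the grasp point (between the pads) lies 2 mm behind it (robot.nose_length is the distance from the TCP to the fingertips, in m); z points along the fingers, y is the line along which they close (so a half turn about z gives the same grasp; the last joint's range is limited). The gripper opens to 87 mm and grips with 3 to 60 N. Pads are 19 mm wide; open, the fingers measure 117 mm over their backs; the gripper's body (75 mm by 190 mm) begins 51 mm behind the grasp point.
Start: joints at [1.103, 0.527, 1.433, -0, 1.181, -0.178], TCP at [0.178, 0.599, 0.24] pointing down, gripper open.
Joint ranges: [-3.08, 3.08], [-0.75, 2.2], [0.22, 2.44], [-1.43, 4.57], [0, 2.65], [-2.85, 2.85]. Speed limits (rad/s): [2.79, 2.79, 3.14, 3.14, 3.14, 3.14].

## Interface

Orientations are given as a unit quaternion [x, y, z, w].
In Python, from rig import robot, cams gives the robot as it stands.
- The arm moves only by the shell command python3 -m pendant 'ROWS' [FORCE]. ROWS is JSON, a list of rows, each an object with "jaw": the opening, from 0 (shut) to 1 (fully open); "linear": the shift along the tool's x, y, z in cm, a list of three; "twist": the turn about the tool's z in degrees. A call has 1 to 12 rows; each row shifts and turns the commanded pose from where the row before left it, along the tool's axes as they then stand; what a row does not reach is not made up. A row lasts 1/12 s, in which the tool goes at most 41.7 mm and 7.16 degrees, less where a joint would pass 70% of its speed; a pose out of reach is approached as far as the arm can. A call is refused whole if a number of a shift passes 4.17 or a number of a turn 7.16, either way. A call with a gripper value outside its range is refused whole. The fingers move at their own pace and stop on an object; FORCE is the grip in N (left out, the last holds). Time passes only in rows, so rows that do not move let the fingers close. It gives the time, the measured TCP pose, the force, the opening and the grip force at its end, in the units of the state.
- robot.get_obs(): the state, without advancing time (a new reading comes with each control period).
- cams.camera(name): name is "scene" or "side" or "wrist"; returns a dict with "color" (400x640x3 uint8, blue, green, red), "depth" (400x640 float32, m along the optical axis (not along the pixel's ray), 0 where there is no reading), "fov_y" (degrees; the focal length in pixels is half the picture's height over the tangent of half this angle, whatever the lens; pixels are square), "cx", "cy" (the principal point, pixels), "view" (4x4, takes a point from world to camera coordinates). Camera axes: x right, y down, z forward; pixel columns grow to the right and rows downward; lengths in m; the calibration is good to about 2 mm. The wrist camera is an equidistant fisheye: a pixel r from the principal point sees the ray r / f radians off the axis. A picture is of the moment at which its call begins.
- robot.hand_in(): hands the job in; it is judged then, once.
The state is a dict: "time": time; "q": joint angles; "joint_velocities": joint speeds; "joint_torque": joint torques, N m; "position": TCP position; "tool_rot": TCP orientation; "ft_force": force on the tool from outside, world axes, zero at the start; "moment": the same for the moment, N m; "grip_width": finger opening in m; "grip_force": force on a finger pad.
Only numpy, scipy, OpenCV 4.12 (cv2) and the standard library are available. Lean on these libraries where they do the work, as an engineer would, in place of code of your own. Each camera call takes 0.05 s, during which the arm holds its last target. There are 200 camera calls.

## Task

Clamp the plaster model in the model holder: loosen the wing screw of the sliding collar, slide the collar along its rod until its sprung pad holds the model squarely against the backstop, firmly but gently, and tighten the wing screw again so that the model stays clamped when you let go. Plaster chips when it is squeezed hard, so feel for the contact; leave the other things where they are.

Things in the scene. Friction and masses are not known exactly. Their poses are not given: they have to be found in the camera images.
- holder: model holder fixed to the bench: aluminium base plate 120 x 240 x 12 mm (x, y, z; its top is the bed); origin: centre of its underside. A steel rod of 14 mm diameter runs along y at x = +45 mm, axis 40 mm above the bench, between two posts (55 mm high) at y = -110 and +110 mm. Model, pad and backstop lie on the bed's centre line, x = -12 mm
- backstop: fixed aluminium block 50 x 12 x 18 mm on the bed at the holder's -y end; origin: centre of its underside, axes as the holder's. It carries a rubber shoe (46 mm wide, 13 mm high) on two threaded studs toward +y; the shoe's face stands 20 to 28 mm from this origin toward +y. How far it is screwed out differs each time and is not measured, so it must be felt; the shoe does not give
- pad: sprung rubber pad 30 mm wide (holder x), 14 mm high, on the -y side of the collar's jaw arm, over the bed; its face is 14 mm from this origin toward the holder's -y; axes as the holder's. It yields up to 3.5 mm into the jaw with 6 N per mm, starting from 0 N. The model is rightly held with 3 to 16 N (8 N is good); above 20 N it chips
- collar (a joint): position of the steel collar (32 mm diameter, 24 mm long) on the rod, m: 0 is 80 mm from the holder's centre toward +y; grows as it slides toward the backstop (holder -y), up to 0.125. When the screw is loose it slides with 1 to 2 N; when the screw is tight, 30 N and more would be needed. It carries jaw arm and pad
- screw (a joint): angle of the wing screw on top of the collar, rad: 0 is fully tight (hard stop), grows as it is loosened, anticlockwise seen from above, up to 2.2. Its foot leaves the rod at 0.9: below 0.4 it is tight, above 1.0 it is loose. It turns with up to 0.35 N m, stays where it is left and does not rise noticeably
- wing (a point): middle of the screw's wing, on its vertical axis: dark steel plate 36 mm long, 8 mm thick, 22 mm high (69 to 91 mm above the bench), pinched across its 8 mm; point x axis along its length, y through its thickness. At screw angle q the length stands q - 0.75 rad anticlockwise from the holder's x. 8 mm under the wing is the boss of the collar. Pushing the wing along the rod moves the collar
- model: ochre plaster dental model, full arch with teeth, 64 x 63 x 37 mm, 0.13 kg, loose on the bed between pad and backstop. Origin: centre of its underside. Its base (18 mm high) has a flat heel face 24.5 mm from the origin along the model's +x, turned to the backstop, and a flat front face, 32 mm wide, 32 mm from the origin along -x, turned to the pad; it slides on the bed with about 1 N
- pink_cast: bystander: pink plaster cast 64 x 61 x 31 mm, loose; origin centre of its underside
- jar: bystander: small white square jar 36 x 36 x 40 mm, loose; origin centre of its underside
- spatula: bystander: flat wooden mixing spatula 120 x 12 x 5 mm, loose; origin centre of its underside
There are look-alikes about, which are no part of the job. What is shaped like the model but purple is not meant.

How it is judged:
By the outcome, as a careful person would: the job done as asked, in the order asked, and still so for the second after the job is handed in, with the robot touching nothing.
It also fails if it takes over 58 s, if anything falls off the work surface, if the arm or the gripper's body presses on something with over 40 N, if the wrist force passes 120 N, or if a joint passes its speed limit or range.

## Working session

There is one attempt and no reset: what is moved stays moved. The work goes in short steps, Python scripts to look and compute and a shell command to move; the robot and the scene stay as the last step left them, time stands still between calls to the robot, and variables do not carry over. Pictures are saved under pics/ and viewed, at most 10 in all, crops included, and the job is handed in when it is done.

```bash
mkdir -p pics; ls
python3 - <<'E'
from rig import robot,cams
import cv2,numpy as np
o=robot.get_obs();print({k:np.round(v,3) for k,v in o.items()})
for n in("scene","side"):
    c=cams.camera(n);cv2.imwrite(f"pics/{n}0.png",c["color"]);np.savez(f"{n}0.npz",**c)
    print(n,c["fov_y"],c["cx"],c["cy"],np.round(c["view"],3).tolist())
E
```

```text
pics
{'time': np.float64(0.0), 'q': array([ 1.104,  0.528,  1.434,  0.   ,  1.181, -0.178]), 'joint_velocities': array([-0.001, -0.   ,  0.   ,  0.001, -0.001, -0.002]), 'joint_torque': array([ 1.0000e-03, -4.4004e+01, -1.7659e+01,  6.3000e-02,  5.8000e-02,
       -0.0000e+00]), 'position': array([0.178, 0.598, 0.239]), 'tool_rot': array([ 0.144,  0.99 , -0.001, -0.   ]), 'ft_force': array([ 1.075,  0.103, -0.215]), 'moment': array([0.072, 0.032, 0.01 ]), 'grip_force': np.float64(0.0), 'grip_width': np.float64(0.087)}
scene 45.844076078257096 321.25732107385267 201.55745557346728 [[0.764, -0.645, -0.006, -0.314], [-0.366, -0.426, -0.828, 0.367], [0.531, 0.635, -0.561, 0.519], [0.0, 0.0, 0.0, 1.0]]
side 54.001835046043674 318.4158451218893 201.22973571675982 [[-0.999, 0.029, -0.022, 0.587], [0.036, 0.641, -0.767, -0.11], [-0.009, -0.767, -0.642, 1.064], [0.0, 0.0, 0.0, 1.0]]
```

View pics/scene0.png

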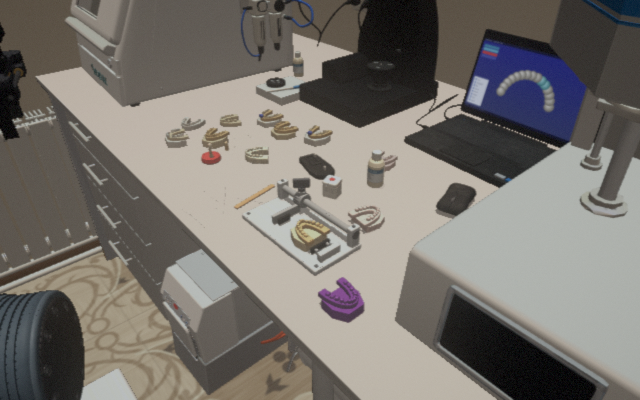

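View pics/side0.png

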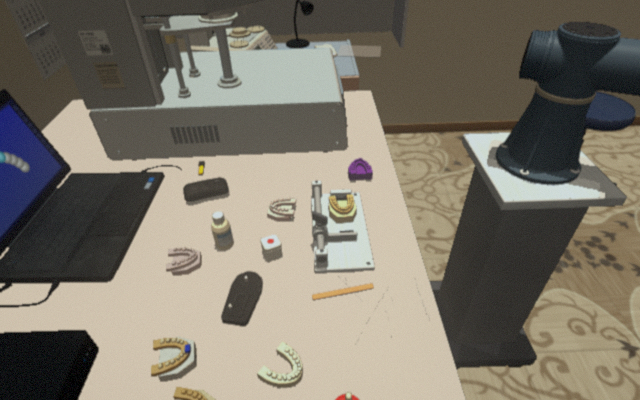

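The scene picture shows the holder at about (300,230), with the rod between posts at (283,188) and (354,235) and the collar and wing near (302,186). The ochre model is at (310,234). In the side view the plate is centred near (342,225) and the collar is near (320,235), so holder +x is roughly world +x.

```bash
cat > h.py <<'E'
import numpy as np,cv2
def cloud(c):
    f=200/np.tan(np.radians(c["fov_y"])/2); d=c["depth"]; v,u=np.mgrid[:400,:640]
    P=np.stack([(u-c["cx"])/f*d,(v-c["cy"])/f*d,d],-1)
    V=np.array(c["view"]);return (P-V[:3,3])@V[:3,:3]
def px(c,p):
    f=200/np.tan(np.radians(c["fov_y"])/2);V=np.array(c["view"]);q=V[:3,:3]@p+V[:3,3]
    return q[:2]/q[2]*f+[c["cx"],c["cy"]]
E
python3 - <<'E'
from h import *
for n,(u0,v0,u1,v1) in (("side",(300,170,390,280)),("scene",(235,165,370,280))):
    c=np.load(n+"0.npz");P=cloud(c)
    m=np.zeros((400,640),bool);m[v0:v1,u0:u1]=1;m&=c["depth"]>0
    z=P[...,2]
    pl=P[m&(z>.007)&(z<.017)][:,:2]
    pl=pl
    r=cv2.minAreaRect((pl*1000).astype(np.float32));print(n,"plate",len(pl),r)
    for lo,hi,t in((.035,.06,"rod"),(.062,.1,"wing")):
        q=P[m&(z>lo)&(z<hi)];print(t,len(q),q.mean(0).round(3),q.min(0).round(3),q.max(0).round(3))
    hsv=cv2.cvtColor(c["color"],cv2.COLOR_BGR2HSV)
    om=m&(hsv[...,0]>12)&(hsv[...,0]<32)&(hsv[...,1]>90);q=P[om];q=q[q[:,2]>.02];print("model",len(q),q.mean(0).round(3),cv2.minAreaRect((q[:,:2]*1000).astype(np.float32)))
    s=cv2.resize(c["color"][v0:v1,u0:u1],None,fx=4,fy=4,interpolation=2);cv2.imwrite(f"pics/{n}crop.png",s)
E
```

```text
side plate 2538 ((543.1318969726562, 199.8897247314453), (336.5220031738281, 148.79737854003906), 83.09114074707031)
rod 885 [0.578 0.248 0.045] [0.512 0.126 0.035] [0.609 0.361 0.06 ]
wing 175 [0.592 0.289 0.08 ] [0.577 0.275 0.062] [0.607 0.299 0.092]
model 242 [0.54  0.201 0.042] ((539.901611328125, 185.75784301757812), (53.0803337097168, 84.3307876586914), 6.889382362365723)
scene plate 3362 ((629.1731567382812, 272.41229248046875), (312.6488342285156, 296.8760986328125), 8.805736541748047)
rod 1506 [0.59  0.227 0.045] [0.514 0.119 0.035] [0.786 0.356 0.06 ]
wing 200 [0.594 0.281 0.081] [0.58  0.27  0.062] [0.612 0.294 0.093]
model 147 [0.541 0.189 0.043] ((538.1124267578125, 188.737060546875), (50.8238410949707, 54.88517379760742), 9.88214111328125)
```

```bash
python3 -m pendant '[{"jaw":1,"linear":[-3.75,-1.4,0],"twist":0},{"jaw":1,"linear":[-3.75,-1.4,0],"twist":0},{"jaw":1,"linear":[-3.75,-1.4,0],"twist":0},{"jaw":1,"linear":[-3.75,-1.4,0],"twist":0},{"jaw":1,"linear":[-3.75,-1.4,0],"twist":0},{"jaw":1,"linear":[-3.75,-1.4,0],"twist":0},{"jaw":1,"linear":[-3.75,-1.4,0],"twist":0},{"jaw":1,"linear":[-3.75,-1.4,0],"twist":0},{"jaw":1,"linear":[-3.75,-1.4,0],"twist":0},{"jaw":1,"linear":[-3.75,-1.4,0],"twist":0},{"jaw":1,"linear":[-3.75,-1.4,0],"twist":0},{"jaw":1,"linear":[-3,-1.2,0],"twist":0}]'
python3 -m pendant '[{"jaw":1,"linear":[0,0,0],"twist":6.6},{"jaw":1,"linear":[0,0,0],"twist":6.6},{"jaw":1,"linear":[0,0,0],"twist":6.6},{"jaw":1,"linear":[0,0,0],"twist":6.6},{"jaw":1,"linear":[0,0,0],"twist":0},{"jaw":1,"linear":[0,0,0],"twist":0}]'
python3 - <<'E'
from rig import robot,cams
import cv2,numpy as np
c=cams.camera("wrist");cv2.imwrite("pics/w0.png",c["color"]);np.savez("w0.npz",**c)
print(c["fov_y"],c["cx"],c["cy"],np.round(c["view"],3).tolist())
E
```

```text
time: 1.1
position: [0.557, 0.3117, 0.2391]
tool_rot: [0.145, 0.989, -0.0, 0.0]
ft_force: [-0.4, 1.2, -0.6]
grip_width: 0.0871
grip_force: 0.0
time: 1.6
position: [0.5546, 0.3138, 0.2391]
tool_rot: [0.365, 0.931, -0.0, -0.0]
ft_force: [-0.5, 0.5, 0.5]
grip_width: 0.0868
grip_force: 0.0
65.70646984690485 321.06346867428573 196.80446456707008 [[0.679, 0.734, -0.001, -0.607], [0.707, -0.654, 0.268, -0.22], [0.196, -0.183, -0.963, 0.339], [0.0, 0.0, 0.0, 1.0]]
```

View pics/w0.png

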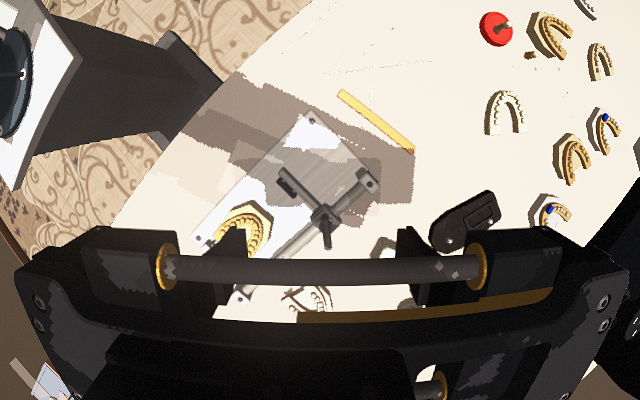

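The wrist picture shows the wing at about (326,228), edge-on between the fingers. The collar and jaw arm run to the pad at (287,186), the posts are near (368,180), and the model is at (245,230). Next I measure these from the depth.

```bash
cat >> h.py <<'E'
def wcloud(c):
    f=200/np.tan(np.radians(c["fov_y"])/2); d=c["depth"]; v,u=np.mgrid[:400,:640]
    x=u-c["cx"];y=v-c["cy"];r=np.hypot(x,y)+1e-9;t=np.tan(np.minimum(r/f,1.4))
    P=np.stack([x/r*t*d,y/r*t*d,d],-1);V=np.array(c["view"]);return (P-V[:3,3])@V[:3,:3]
E
python3 - <<'E'
from h import *
for n in("side","scene","w"):
    c=np.load(n+"0.npz");P=(wcloud if n=="w" else cloud)(c);C=c["color"].reshape(-1,3)
    P=P.reshape(-1,3);ok=(c["depth"].ravel()>0)&(abs(P[:,0]-.555)<.08)&(abs(P[:,1]-.235)<.135)
    hsv=cv2.cvtColor(c["color"],cv2.COLOR_BGR2HSV).reshape(-1,3)[ok];P=P[ok];z=P[:,2]
    bench=P[abs(z)<.005];print(n,"bench z",np.median(bench[:,2]).round(4))
    pl=P[abs(z-.012)<.0035];print(" plate",len(pl),np.percentile(pl,[1,99],axis=0).round(4).tolist())
    r=P[(abs(z-.0455)<.003)&(P[:,0]>.575)&(P[:,1]<.27)&(P[:,1]>.15)]
    l=cv2.fitLine(r[:,:2].astype(np.float32),2,0,.01,.01).ravel();print(" rod",len(r),"x at y=.2:",l[2]+(.2-l[3])*l[0]/l[1],"yaw deg",np.degrees(np.arctan2(-l[0]*np.sign(l[1]),abs(l[1]))), "y",r[:,1].min(),r[:,1].max())
    po=P[(abs(z-.0545)<.003)];
    for s in(0,1):
        q=po[(po[:,1]>.25)==s]; q=q[(q[:,0]>.57)]; print(" post",len(q),np.median(q,0).round(4) if len(q) else "", q.min(0).round(3),q.max(0).round(3))
    w=P[(z>.072)&(z<.095)];w=w[w[:,0]>.57];r=cv2.minAreaRect(w[:,:2].astype(np.float32)*1000);print(" wing",len(w),w.mean(0).round(4),r)
    # top of wing only
    w=w[w[:,2]>.087];print(" wingtop",len(w),w.mean(0).round(4),cv2.minAreaRect(w[:,:2].astype(np.float32)*1000))
    ar=P[(z>.016)&(z<.07)&(abs(P[:,0]-.54)<.04)&(P[:,1]>.235)];print(" arm",len(ar),np.percentile(ar,[1,50,99],axis=0).round(3).tolist())
    m=P[(hsv[:,0]>12)&(hsv[:,0]<32)&(hsv[:,1]>90)&(z>.018)];print(" model",len(m),np.percentile(m,[2,50,98],axis=0).round(3).tolist())
E
```

```text
side bench z -0.0011
 plate 2341 [[0.4892, 0.128, 0.0087], [0.6071, 0.3608, 0.0146]]
 rod 116 x at y=.2: 0.5941006 yaw deg 1.6137049 y 0.15016475259639298 0.2333814303983496
 post 35 [0.5958 0.1349 0.054 ] [0.584 0.126 0.052] [0.605 0.141 0.057]
 post 106 [0.5918 0.3494 0.0537] [0.58  0.28  0.052] [0.603 0.361 0.057]
 wing 142 [0.5923 0.2888 0.0828] ((592.1181640625, 287.06256103515625), (10.712285995483398, 33.84421157836914), 59.02128601074219)
 wingtop 50 [0.5925 0.2869 0.089 ] ((592.0588989257812, 286.19525146484375), (9.23922348022461, 32.44413757324219), 56.88554382324219)
 arm 284 [[0.517, 0.273, 0.016], [0.548, 0.288, 0.028], [0.58, 0.297, 0.049]]
 model 242 [[0.516, 0.166, 0.028], [0.539, 0.204, 0.041], [0.566, 0.225, 0.048]]
scene bench z 0.0008
 plate 2723 [[0.4915, 0.1185, 0.0092], [0.6101, 0.3549, 0.0152]]
 rod 239 x at y=.2: 0.59522027 yaw deg 1.2934781 y 0.15004235925139958 0.26952881485467634
 post 60 [0.5962 0.1265 0.0555] [0.587 0.122 0.052] [0.609 0.136 0.057]
 post 98 [0.5902 0.2917 0.0546] [0.581 0.27  0.052] [0.607 0.355 0.057]
 wing 168 [0.5945 0.2811 0.0831] (
[... 441 characters left out ...]
, 0.0109], [0.5936, 0.3585, 0.0149]]
 rod 486 x at y=.2: 0.59555715 yaw deg 1.6738173 y 0.15024966742254992 0.26997513705274384
 post 150 [0.5958 0.1339 0.0554] [0.585 0.124 0.052] [0.609 0.139 0.057]
 post 409 [0.5902 0.3459 0.0552] [0.581 0.272 0.052] [0.608 0.358 0.057]
 wing 274 [0.5924 0.2865 0.0897] ((594.4513549804688, 285.09716796875), (8.227765083312988, 36.732093811035156), 53.03791427612305)
 wingtop 237 [0.5937 0.2853 0.0913] ((594.5669555664062, 284.5814208984375), (7.601588249206543, 35.91714096069336), 53.364253997802734)
 arm 738 [[0.518, 0.27, 0.018], [0.545, 0.284, 0.034], [0.58, 0.292, 0.047]]
 model 5436 [[0.497, 0.186, 0.035], [0.545, 0.333, 0.32], [0.605, 0.369, 0.346]]
```

```bash
python3 -m pendant '[{"jaw":1,"linear":[0,0,0],"twist":-6.2},{"jaw":1,"linear":[-2.5,0,0],"twist":0},{"jaw":1,"linear":[-2.4,0,0],"twist":0},{"jaw":1,"linear":[0,0,3],"twist":0},{"jaw":1,"linear":[0,0,3],"twist":0},{"jaw":0.5,"linear":[0,0,2],"twist":0},{"jaw":0.5,"linear":[0,0,0],"twist":0},{"jaw":0.5,"linear":[0,0,0],"twist":0}]'
python3 - <<'E'
from rig import robot,cams
from h import *
o=robot.get_obs();print(o["position"],o["tool_rot"])
c=cams.camera("wrist");cv2.imwrite("pics/w1.png",c["color"]);np.savez("w1.npz",**c)
P=wcloud(c).reshape(-1,3);P=P[(c["depth"].ravel()>0)]
w=P[(np.hypot(P[:,0]-.594,P[:,1]-.2845)<.028)&(P[:,2]>.086)&(P[:,2]<.096)];print(len(w),w.mean(0),cv2.minAreaRect(w[:,:2].astype(np.float32)*1000))
m=P[(abs(P[:,0]-.54)<.05)&(abs(P[:,1]-.195)<.05)&(P[:,2]>.026)&(P[:,2]<.06)];print("model",len(m),cv2.minAreaRect(m[:,:2].astype(np.float32)*1000))
E
```

```text
time: 2.32
position: [0.5933, 0.2845, 0.1584]
tool_rot: [0.314, 0.949, -0.001, -0.001]
ft_force: [0.7, -0.3, 0.0]
grip_width: 0.0741
grip_force: 0.0
[0.59334103 0.28451954 0.15842376] [ 3.14481963e-01  9.49262243e-01 -8.58811889e-04 -1.24525961e-03]
500 [0.59364744 0.28560994 0.09116575] ((594.2903442382812, 285.1297912597656), (7.495002746582031, 35.35236740112305), 53.580257415771484)
model 3661 ((552.9671630859375, 194.29051208496094), (84.48538970947266, 91.14893341064453), 6.6410627365112305)
```

View pics/w1.png

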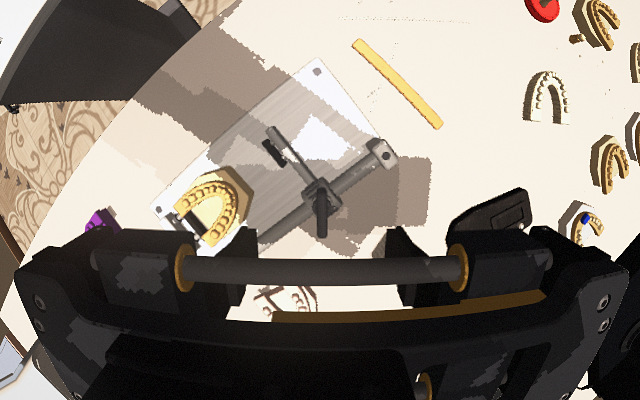

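The picture shows the wing at about (321,215), centred between the fingers, and the model at (208,205) standing nearly square. I'll descend and pinch the wing.

```bash
python3 -m pendant '[{"jaw":0.5,"linear":[0,0.1,2.5],"twist":0},{"jaw":0.5,"linear":[0,0,2.5],"twist":0},{"jaw":0.5,"linear":[0,0,2.5],"twist":0},{"jaw":0.5,"linear":[0,0,0],"twist":0},{"jaw":0,"linear":[0,0,0],"twist":0},{"jaw":0,"linear":[0,0,0],"twist":0},{"jaw":0,"linear":[0,0,0],"twist":0},{"jaw":0,"linear":[0,0,0],"twist":0},{"jaw":0,"linear":[0,0,0],"twist":0},{"jaw":0,"linear":[0,0,0],"twist":0},{"jaw":0,"linear":[0,0,0],"twist":0}]' 50
python3 -m pendant '[{"jaw":0,"linear":[0,0,0],"twist":0},{"jaw":0,"linear":[0,0,0],"twist":0}]'
python3 -c "
from rig import robot;o=robot.get_obs();print(o['moment'],o['q'])"
```

```text
time: 3.28
position: [0.5942, 0.2844, 0.0855]
tool_rot: [0.315, 0.949, -0.001, -0.0]
ft_force: [-2.6, -3.7, 6.1]
grip_width: 0.008
grip_force: 50.0
time: 3.45
position: [0.5942, 0.2843, 0.0855]
tool_rot: [0.314, 0.949, -0.001, -0.0]
ft_force: [-2.2, -2.9, 5.0]
grip_width: 0.008
grip_force: 50.0
[-0.62806681  0.39438123  0.27215274] [ 0.27779182  0.76016487  1.45458977 -0.00236718  0.92859035 -0.65180625]
```

```bash
python3 -m pendant '[{"jaw":0,"linear":[0,-0.05,0],"twist":-5},{"jaw":0,"linear":[0,0,0],"twist":-6},{"jaw":0,"linear":[0,0,0],"twist":-6},{"jaw":0,"linear":[0,0,0],"twist":-6},{"jaw":0,"linear":[0,0,0],"twist":0}]'
python3 -m pendant '[{"jaw":0,"linear":[0,0,0],"twist":-6},{"jaw":0,"linear":[0,0,0],"twist":-6},{"jaw":0,"linear":[0,0,0],"twist":-6},{"jaw":0,"linear":[0,0,0],"twist":-6},{"jaw":0,"linear":[0,0,0],"twist":-6},{"jaw":0,"linear":[0,0,0],"twist":0}]'
python3 -m pendant '[{"jaw":0,"linear":[0,0,0],"twist":-6},{"jaw":0,"linear":[0,0,0],"twist":-6},{"jaw":0,"linear":[0,0,0],"twist":-4},{"jaw":0,"linear":[0,0,0],"twist":0},{"jaw":0,"linear":[0,0,0],"twist":0},{"jaw":0,"linear":[0,0,0],"twist":0}]'
python3 -c "
from rig import robot;o=robot.get_obs();print(o['moment'],o['q'])"
```

```text
time: 3.87
position: [0.5942, 0.2843, 0.0854]
tool_rot: [0.119, 0.993, -0.001, -0.0]
ft_force: [-1.3, -3.3, 5.7]
grip_width: 0.0077
grip_force: 50.0
time: 4.37
position: [0.5942, 0.285, 0.0854]
tool_rot: [-0.142, 0.99, 0.0, -0.0]
ft_force: [-2.0, -0.6, 5.0]
grip_width: 0.0078
grip_force: 50.0
time: 4.87
position: [0.5942, 0.2851, 0.0853]
tool_rot: [-0.277, 0.961, 0.0, -0.0]
ft_force: [-1.6, -1.3, 6.3]
grip_width: 0.0081
grip_force: 50.0
[-0.17274081  0.38637527  0.04656197] [ 2.78131648e-01  7.60097495e-01  1.45524599e+00  4.52097694e-05
  9.26555194e-01 -1.85305559e+00]
```

```bash
python3 -m pendant '[{"jaw":0,"linear":[0.102,-0.172,0],"twist":0},{"jaw":0,"linear":[0.102,-0.172,0],"twist":0},{"jaw":0,"linear":[0.102,-0.172,0],"twist":0},{"jaw":0,"linear":[0.102,-0.172,0],"twist":0},{"jaw":0,"linear":[0.102,-0.172,0],"twist":0},{"jaw":0,"linear":[0.102,-0.172,0],"twist":0},{"jaw":0,"linear":[0.102,-0.172,0],"twist":0},{"jaw":0,"linear":[0.102,-0.172,0],"twist":0},{"jaw":0,"linear":[0.102,-0.172,0],"twist":0},{"jaw":0,"linear":[0.102,-0.172,0],"twist":0},{"jaw":0,"linear":[0,0,0],"twist":0},{"jaw":0,"linear":[0,0,0],"twist":0}]'
python3 - <<'E'
from rig import robot,cams
from h import *
c=cams.camera("wrist");np.savez("w2.npz",**c)
s=cams.camera("side");cv2.imwrite("pics/mix2.png",np.hstack([cv2.resize(c["color"][120:280,140:340],None,fx=2,fy=2),cv2.resize(s["color"][165:275,295:385],None,fx=4,fy=4)[:320]]))
E
```

```text
time: 5.87
position: [0.5946, 0.2653, 0.0854]
tool_rot: [-0.277, 0.961, 0.0, -0.0]
ft_force: [-2.5, -0.8, 6.7]
grip_width: 0.0075
grip_force: 50.0
```

View pics/mix2.png

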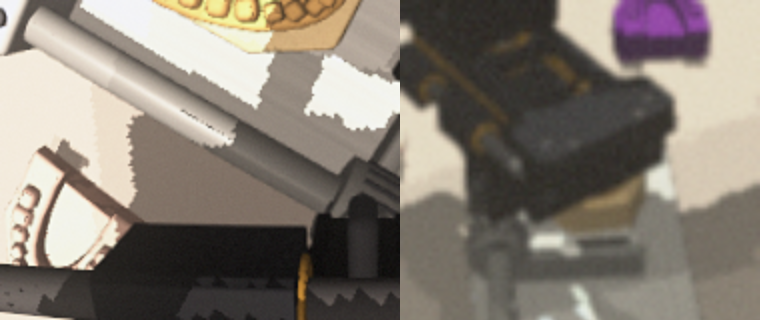

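The left crop shows the collar sliding freely on the rod, and the right one shows the pad still clear of the model front. I'll go on in finer steps.

```bash
python3 -m pendant '[{"jaw":0,"linear":[0.051,-0.086,0],"twist":0},{"jaw":0,"linear":[0.051,-0.086,0],"twist":0},{"jaw":0,"linear":[0.051,-0.086,0],"twist":0},{"jaw":0,"linear":[0.051,-0.086,0],"twist":0},{"jaw":0,"linear":[0.051,-0.086,0],"twist":0},{"jaw":0,"linear":[0.051,-0.086,0],"twist":0},{"jaw":0,"linear":[0.051,-0.086,0],"twist":0},{"jaw":0,"linear":[0.051,-0.086,0],"twist":0},{"jaw":0,"linear":[0,0,0],"twist":0}]'
python3 - <<'E'
from rig import robot,cams
from h import *
print(robot.get_obs()["moment"])
c=cams.camera("wrist");np.savez("w3.npz",**c);P=wcloud(c)
s=c["color"][60:280,60:340];cv2.imwrite("pics/w3.png",cv2.resize(s,None,fx=2.8,fy=2.7))
E
```

```text
time: 6.72
position: [0.5947, 0.2576, 0.0853]
tool_rot: [-0.277, 0.961, 0.001, -0.0]
ft_force: [-1.9, 1.1, 6.7]
grip_width: 0.008
grip_force: 50.0
[0.12858317 0.50067682 0.02720083]
```

View pics/w3.png

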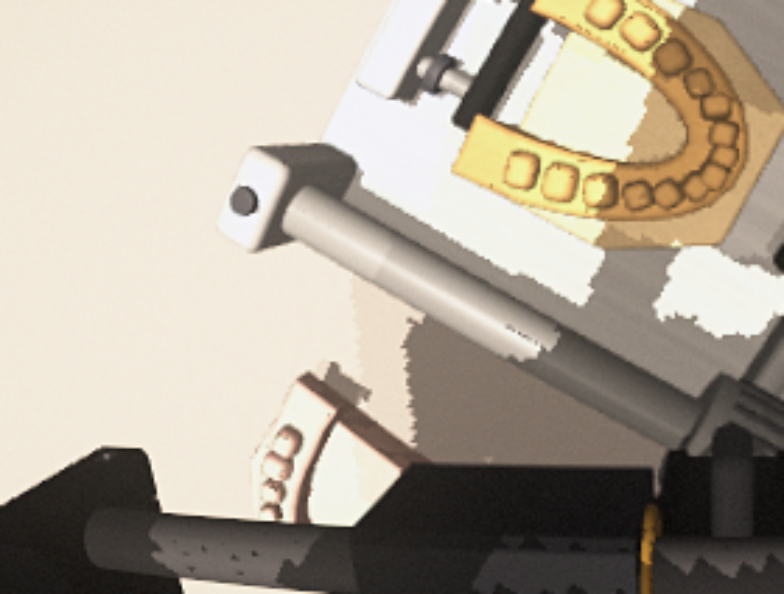

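The wrist crop shows the shoe at (500,65), with the model heel a few millimetres away and the front face at (760,200) still about 1 cm short of the pad. I'll keep sliding and watch Fy.

```bash
for i in 1; do :; done; python3 -m pendant '[{"jaw":0,"linear":[0.051,-0.086,0],"twist":0},{"jaw":0,"linear":[0.051,-0.086,0],"twist":0},{"jaw":0,"linear":[0.051,-0.086,0],"twist":0},{"jaw":0,"linear":[0.051,-0.086,0],"twist":0},{"jaw":0,"linear":[0.051,-0.086,0],"twist":0}]' | sed -n '1,2p;4p'
python3 -m pendant '[{"jaw":0,"linear":[0.051,-0.086,0],"twist":0},{"jaw":0,"linear":[0.051,-0.086,0],"twist":0},{"jaw":0,"linear":[0.051,-0.086,0],"twist":0}]'| sed -n '1,2p;4p'
python3 -m pendant '[{"jaw":0,"linear":[0.051,-0.086,0],"twist":0},{"jaw":0,"linear":[0.051,-0.086,0],"twist":0}]'| sed -n '1,2p;4p'
python3 -c "
from rig import robot;print(robot.get_obs()['moment'])"
```

```text
time: 7.18
position: [0.5948, 0.2528, 0.0854]
ft_force: [-4.3, 1.4, 5.0]
time: 7.43
position: [0.5949, 0.2498, 0.0853]
ft_force: [-2.9, 1.3, 6.4]
time: 7.6
position: [0.5949, 0.2478, 0.0853]
ft_force: [-2.9, 0.4, 6.2]
[0.18918489 0.56990304 0.04405715]
```

```bash
python3 -m pendant '[{"jaw":0,"linear":[0.051,-0.086,0],"twist":0},{"jaw":0,"linear":[0.051,-0.086,0],"twist":0}]'| sed -n '1,2p;4p'
python3 -m pendant '[{"jaw":0,"linear":[0.051,-0.086,0],"twist":0},{"jaw":0,"linear":[0.051,-0.086,0],"twist":0}]'| sed -n '1,2p;4p'
python3 -m pendant '[{"jaw":0,"linear":[0.051,-0.086,0],"twist":0},{"jaw":0,"linear":[0.051,-0.086,0],"twist":0}]'| sed -n '1,2p;4p'
```

```text
time: 7.77
position: [0.595, 0.2458, 0.0853]
ft_force: [-3.7, 1.6, 6.2]
time: 7.93
position: [0.595, 0.2439, 0.0853]
ft_force: [-2.8, 1.6, 5.9]
time: 8.1
position: [0.595, 0.242, 0.0853]
ft_force: [-1.8, 2.2, 6.7]
```

Run:
```python
from rig import robot,cams
from h import *
c=cams.camera("wrist");np.savez("w4.npz",**c)
s=c["color"][40:260,100:380];cv2.imwrite("pics/w4.png",cv2.resize(s,None,fx=2.8,fy=2.7))
```

```text
(no output)
```

View pics/w4.png

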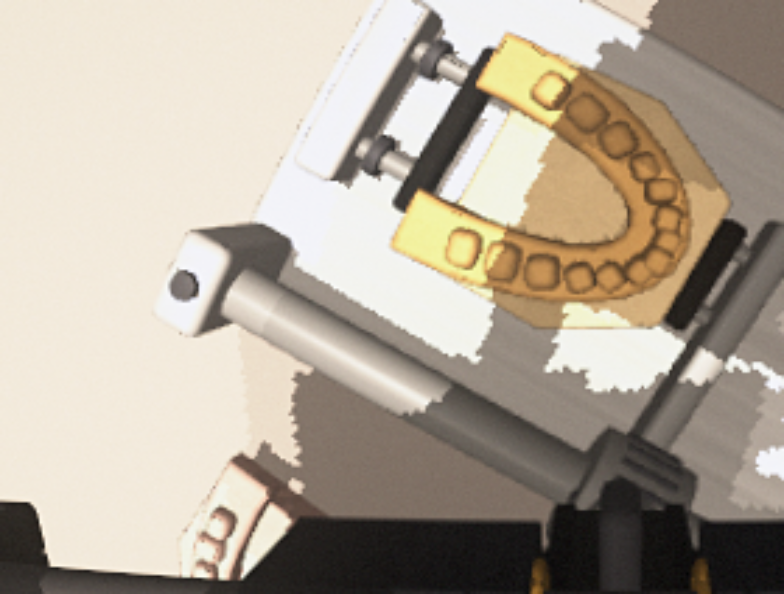

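The crop shows the pad at (705,275) just reaching the model's front. A white strip of a few millimetres remains between the shoe (445,130) and the heel.

```bash
python3 -m pendant '[{"jaw":0,"linear":[0.051,-0.086,0],"twist":0},{"jaw":0,"linear":[0,0,0],"twist":0}]'| sed -n '1,2p;4p'
python3 -m pendant '[{"jaw":0,"linear":[0.051,-0.086,0],"twist":0},{"jaw":0,"linear":[0,0,0],"twist":0}]'| sed -n '1,2p;4p'
```

```text
time: 8.32
position: [0.5951, 0.2408, 0.0853]
ft_force: [-3.9, 2.2, 5.9]
time: 8.48
position: [0.5951, 0.2398, 0.0854]
ft_force: [-3.0, 0.3, 6.1]
```

```bash
python3 -m pendant '[{"jaw":0,"linear":[0.051,-0.086,0],"twist":0},{"jaw":0,"linear":[0,0,0],"twist":0}]'| sed -n '1,2p;4p'
python3 -m pendant '[{"jaw":0,"linear":[0.051,-0.086,0],"twist":0},{"jaw":0,"linear":[0,0,0],"twist":0}]'| sed -n '1,2p;4p'
```

```text
time: 8.65
position: [0.5951, 0.2388, 0.0853]
ft_force: [-3.0, 0.9, 5.8]
time: 8.82
position: [0.5951, 0.2378, 0.0854]
ft_force: [-3.0, 1.9, 5.6]
```

```bash
python3 -m pendant '[{"jaw":0,"linear":[0.051,-0.086,0],"twist":0},{"jaw":0,"linear":[0,0,0],"twist":0}]'| sed -n '1,2p;4p'
python3 -m pendant '[{"jaw":0,"linear":[0.051,-0.086,0],"twist":0},{"jaw":0,"linear":[0,0,0],"twist":0}]'| sed -n '1,2p;4p'
```

```text
time: 8.98
position: [0.5951, 0.2368, 0.0853]
ft_force: [-2.4, 0.2, 5.6]
time: 9.15
position: [0.5951, 0.2358, 0.0853]
ft_force: [-3.5, 2.0, 6.2]
```

```bash
python3 -m pendant '[{"jaw":0,"linear":[0.051,-0.086,0],"twist":0},{"jaw":0,"linear":[0,0,0],"twist":0}]'| sed -n '1,2p;4p'
```

```text
time: 9.32
position: [0.5952, 0.2348, 0.0853]
ft_force: [-2.6, 0.7, 6.8]
```

Run:
```python
from rig import robot,cams
from h import *
c=cams.camera("wrist");np.savez("w5.npz",**c)
s=c["color"][40:260,100:380];cv2.imwrite("pics/w5.png",cv2.resize(s,None,fx=2.8,fy=2.7))
```

```text
(no output)
```

View pics/w5.png

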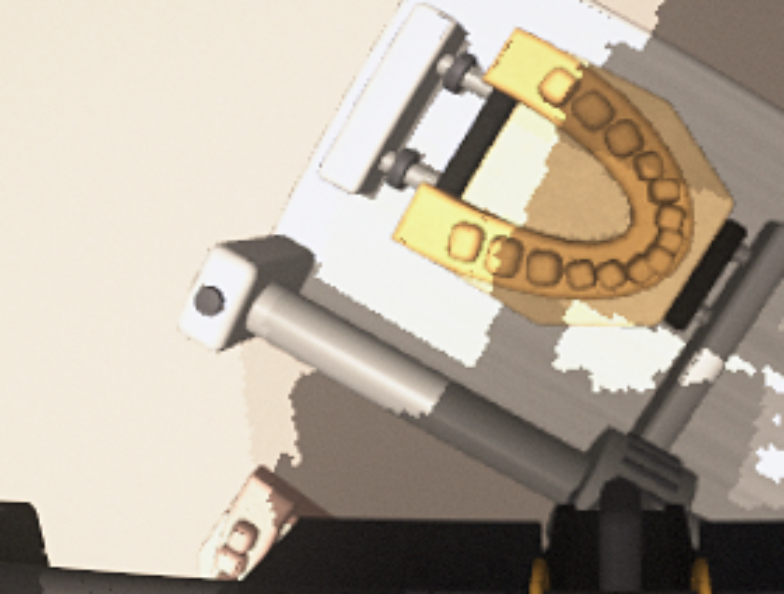

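The crop shows the model moving with the pad and its heel now at the shoe (480,145). From here I use half-millimetre steps.

```bash
python3 -m pendant '[{"jaw":0,"linear":[0.026,-0.043,0],"twist":0},{"jaw":0,"linear":[0,0,0],"twist":0}]'| sed -n '1,2p;4p'
python3 -m pendant '[{"jaw":0,"linear":[0.026,-0.043,0],"twist":0},{"jaw":0,"linear":[0,0,0],"twist":0}]'| sed -n '1,2p;4p'
```

```text
time: 9.53
position: [0.5952, 0.2344, 0.0853]
ft_force: [-3.9, 1.4, 7.3]
time: 9.7
position: [0.5952, 0.2339, 0.0853]
ft_force: [-4.1, 2.4, 6.5]
```

```bash
python3 -m pendant '[{"jaw":0,"linear":[0.026,-0.043,0],"twist":0},{"jaw":0,"linear":[0,0,0],"twist":0}]'| sed -n '1,2p;4p'
```

```text
time: 9.87
position: [0.5952, 0.2335, 0.0853]
ft_force: [-3.0, 1.4, 6.1]
```

```bash
python3 -m pendant '[{"jaw":0,"linear":[0.026,-0.043,0],"twist":0},{"jaw":0,"linear":[0,0,0],"twist":0}]'| sed -n '1,2p;4p'
python3 -m pendant '[{"jaw":0,"linear":[0.026,-0.043,0],"twist":0},{"jaw":0,"linear":[0,0,0],"twist":0}]'| sed -n '1,2p;4p'
```

```text
time: 10.03
position: [0.5952, 0.2332, 0.0853]
ft_force: [-2.7, 1.9, 6.3]
time: 10.2
position: [0.5952, 0.233, 0.0854]
ft_force: [-2.7, 3.3, 6.1]
```

```bash
python3 -m pendant '[{"jaw":0,"linear":[0.026,-0.043,0],"twist":0},{"jaw":0,"linear":[0,0,0],"twist":0}]'| sed -n '1,2p;4p'
```

```text
time: 10.37
position: [0.5952, 0.2328, 0.0853]
ft_force: [-3.8, 4.2, 5.9]
```

```bash
python3 -m pendant '[{"jaw":0,"linear":[0.051,-0.086,0],"twist":0},{"jaw":0,"linear":[0,0,0],"twist":0},{"jaw":0,"linear":[0,0,0],"twist":0}]'| sed -n '1,2p;4p'
python3 -m pendant '[{"jaw":0,"linear":[0.026,-0.043,0],"twist":0},{"jaw":0,"linear":[0,0,0],"twist":0},{"jaw":0,"linear":[0,0,0],"twist":0}]'| sed -n '1,2p;4p'
```

```text
time: 10.62
position: [0.5952, 0.2323, 0.0853]
ft_force: [-2.9, 6.0, 5.5]
time: 10.87
position: [0.5952, 0.2322, 0.0853]
ft_force: [-3.6, 5.8, 5.2]
```

```bash
python3 -m pendant '[{"jaw":0,"linear":[0.026,-0.043,0],"twist":0},{"jaw":0,"linear":[0,0,0],"twist":0},{"jaw":0,"linear":[0,0,0],"twist":0}]'| sed -n '1,2p;4p'
```

```text
time: 11.12
position: [0.5952, 0.232, 0.0854]
ft_force: [-3.3, 6.9, 5.8]
```

```bash
python3 -m pendant '[{"jaw":0,"linear":[0.051,-0.086,0],"twist":0},{"jaw":0,"linear":[0,0,0],"twist":0},{"jaw":0,"linear":[0,0,0],"twist":0}]'| sed -n '1,2p;4p'
python3 - <<'E'
from rig import robot,cams
from h import *
c=cams.camera("wrist");np.savez("w6.npz",**c)
f=[]
s=c["color"][40:260,100:380];cv2.imwrite("pics/w6.png",cv2.resize(s,None,fx=2.8,fy=2.7))
E
```

```text
time: 11.37
position: [0.5952, 0.2315, 0.0853]
ft_force: [-4.0, 8.3, 5.1]
```

View pics/w6.png

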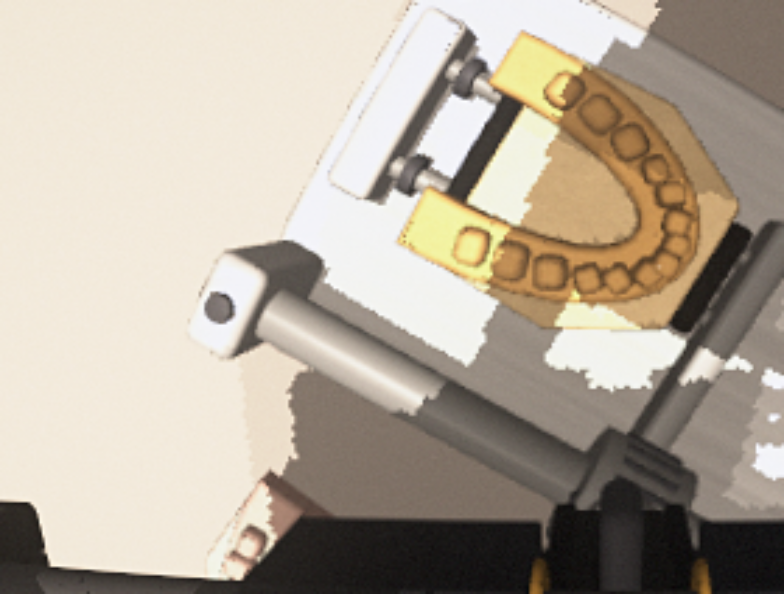

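The heel sits flush on the shoe at (490,150) and the pad covers the front face squarely at (712,278), with about 7 N on it. I'll tighten now in stages, watching Fy.

```bash
python3 -m pendant '[{"jaw":0,"linear":[0,0,0],"twist":5},{"jaw":0,"linear":[0,0,0],"twist":5},{"jaw":0,"linear":[0,0,0],"twist":0},{"jaw":0,"linear":[0,0,0],"twist":0}]'| sed -n '1,4p'
python3 -m pendant '[{"jaw":0,"linear":[0,0,0],"twist":5},{"jaw":0,"linear":[0,0,0],"twist":3},{"jaw":0,"linear":[0,0,0],"twist":0},{"jaw":0,"linear":[0,0,0],"twist":0}]'| sed -n '1,4p'
```

```text
time: 11.75
position: [0.5952, 0.2315, 0.0853]
tool_rot: [-0.191, 0.982, 0.003, 0.0]
ft_force: [-3.8, 8.3, 5.3]
time: 12.08
position: [0.5952, 0.2315, 0.0853]
tool_rot: [-0.122, 0.992, 0.003, 0.0]
ft_force: [-3.1, 8.4, 5.7]
```

Steady at 8.3–8.4 N. I'll continue past the point where the foot meets the rod.

```bash
python3 -m pendant '[{"jaw":0,"linear":[0,0,0],"twist":5},{"jaw":0,"linear":[0,0,0],"twist":5},{"jaw":0,"linear":[0,0,0],"twist":5},{"jaw":0,"linear":[0,0,0],"twist":5},{"jaw":0,"linear":[0,0,0],"twist":0},{"jaw":0,"linear":[0,0,0],"twist":0}]'| sed -n '1,4p'
python3 -m pendant '[{"jaw":0,"linear":[0,0,0],"twist":5},{"jaw":0,"linear":[0,0,0],"twist":5},{"jaw":0,"linear":[0,0,0],"twist":5},{"jaw":0,"linear":[0,0,0],"twist":5},{"jaw":0,"linear":[0,0,0],"twist":4},{"jaw":0,"linear":[0,0,0],"twist":0},{"jaw":0,"linear":[0,0,0],"twist":0}]'| sed -n '1,4p'
python3 -c "
from rig import robot;print(robot.get_obs()['moment'])"
```

```text
time: 12.58
position: [0.5953, 0.2316, 0.0854]
tool_rot: [0.052, 0.999, 0.003, -0.0]
ft_force: [-3.2, 9.2, 5.1]
time: 13.17
position: [0.5953, 0.2316, 0.0854]
tool_rot: [0.258, 0.966, 0.003, -0.001]
ft_force: [-3.0, 8.6, 5.8]
[1.47316946 0.61602369 0.15685886]
```

```bash
python3 -m pendant '[{"jaw":0,"linear":[0,0,0],"twist":5},{"jaw":0,"linear":[0,0,0],"twist":0},{"jaw":0,"linear":[0,0,0],"twist":0}]'| sed -n '1,4p'
python3 -m pendant '[{"jaw":0,"linear":[0.06,0.08,0],"twist":0},{"jaw":0,"linear":[0.06,0.08,0],"twist":0},{"jaw":0,"linear":[0,0,0],"twist":0},{"jaw":0,"linear":[0,0,0],"twist":0}]'| sed -n '1,4p'
python3 -c "
from rig import robot;print(robot.get_obs()['moment'])"
```

```text
time: 13.42
position: [0.5952, 0.2316, 0.0855]
tool_rot: [0.3, 0.954, 0.003, -0.001]
ft_force: [-3.5, 7.8, 5.8]
time: 13.75
position: [0.5953, 0.2318, 0.0855]
tool_rot: [0.299, 0.954, 0.001, -0.001]
ft_force: [-3.3, 3.6, 7.1]
[0.61973228 0.58994447 0.2596227 ]
```

```bash
python3 -m pendant '[{"jaw":0,"linear":[0.1,0.04,0],"twist":0},{"jaw":0,"linear":[0,0,0],"twist":0},{"jaw":0,"linear":[0,0,0],"twist":0}]'| sed -n '1,4p'
python3 -m pendant '[{"jaw":0.5,"linear":[0,0,0],"twist":0},{"jaw":0.5,"linear":[0,0,0],"twist":0},{"jaw":0.5,"linear":[0,0,0],"twist":0},{"jaw":0.5,"linear":[0,0,0],"twist":0},{"jaw":0.5,"linear":[0,0,-2],"twist":0},{"jaw":0.5,"linear":[0,0,-4],"twist":0},{"jaw":0.5,"linear":[0,0,-4],"twist":0},{"jaw":0.5,"linear":[4,0,0],"twist":0},{"jaw":0.5,"linear":[4,0,0],"twist":0},{"jaw":0.5,"linear":[0,0,0],"twist":0},{"jaw":0.5,"linear":[0,0,0],"twist":0}]'
python3 - <<'E'
from rig import robot,cams
from h import *
c=cams.camera("wrist");np.savez("w7.npz",**c);cv2.imwrite("pics/w7.png",c["color"])
P=wcloud(c).reshape(-1,3);P=P[(c["depth"].ravel()>0)]
w=P[(np.hypot(P[:,0]-.595,P[:,1]-.232)<.028)&(P[:,2]>.086)&(P[:,2]<.096)];print(len(w),cv2.minAreaRect(w[:,:2].astype(np.float32)*1000))
E
```

```text
time: 14.0
position: [0.5952, 0.2319, 0.0855]
tool_rot: [0.299, 0.954, 0.001, 0.0]
ft_force: [-2.1, 1.9, 6.8]
time: 14.92
position: [0.5276, 0.2775, 0.1846]
tool_rot: [0.297, 0.955, -0.0, -0.0]
ft_force: [0.2, 0.0, -0.5]
grip_width: 0.0435
grip_force: 0.0
172 ((600.103759765625, 229.147216796875), (8.13712215423584, 23.302278518676758), 52.95276641845703)
```

View pics/w7.png

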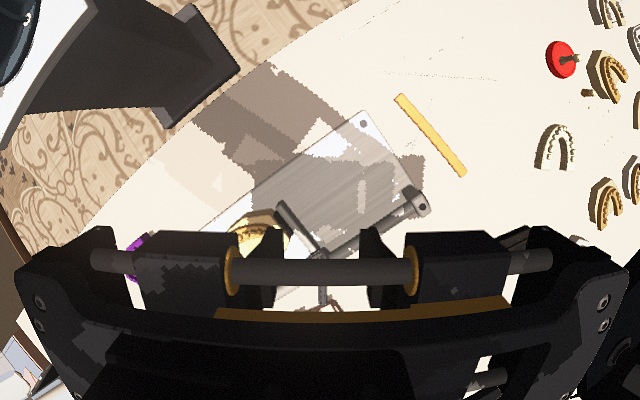

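The picture shows the gripper clear. The wing is back at its tight angle (about 0.08 rad), and the model is still held between the pad and the shoe near (260,225).

```bash
python3 -c "
from rig import robot;print(robot.hand_in())"
```

```text
the job is handed in; nothing more can be done
None
```

The model is clamped squarely between the pad and the backstop shoe at an estimated 6–8 N, the wing screw is tight again at about 0.1 rad, the gripper is clear, and the job was handed in at about 15 s.

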